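Corer out of the rinse tub and back to its holder

ROBOT

A 6-joint arm with a two-finger parallel gripper is mounted at the origin on a cart in front of the work surface, level with it; the furniture and walls round the work are solid. World frame = base frame: x ahead of the robot, y to its left, z up, the work surface at z = 0. Lengths are in mm, angles in rad, forces in N, time in s.
With the tool pointing down it reaches from about 350 to 975 mm from the base axis. Payload 7.1 kg.
Tool frame: the origin (TCP) lies at the very end of the fingers, on their centre line; the grasp point (between the pads) lies 19 mm behind it; z points along the fingers, y is the line along which they close (so a half turn about z gives the same grasp; the last joint's range is limited). The gripper opens to 88 mm and grips with 3 to 60 N. Pads are 20 mm wide; open, the fingers measure 115 mm over their backs; the gripper's body (75 mm by 178 mm) begins 61 mm behind the grasp point.
Start: joints at [1.124, 0.423, 1.63, -0, 1.089, -0.019], TCP at [259.261, 568.672, 222.675] pointing down, gripper open.
Joint ranges: [-3, 3], [-0.9, 2.11], [0.09, 2.58], [-1.31, 4.45], [0.11, 2.69], [-2.54, 2.54]. Speed limits (rad/s): [2.39, 2.39, 3.01, 3.14, 3.14, 3.14].

INTERFACE

Orientations are given as a rotation vector (axis times angle).
In Python, from workcell import ctrl, optics gives the robot as it stands.
- The arm moves only by the shell command python3 -m jog 'ROWS'. ROWS is JSON, a list of rows, each a list of 7 numbers: the shift along the tool's x, y, z in units of 40 mm (1.0 is 40 mm), then the turn, a rotation vector about the tool's x, y, z in units of 6 degrees (1.0 is 6 degrees), then the opening, from 0 (shut) to 1 (fully open). A call has 1 to 20 rows; each row shifts and turns the commanded pose from where the row before left it, along the tool's axes as they then stand; what a row does not reach is not made up. A row lasts 1/10 s, in which the tool goes at most 50 mm and 8.59 degrees, less where a joint would pass 70% of its speed; a pose out of reach is approached as far as the arm can. A call is refused whole if a number of a shift passes 1 or a number of a turn 1, either way. A call with a gripper value outside its range is refused whole. The fingers move at their own pace and stop on an object; the grip force is fixed at half the most. Time passes only in rows, so rows that do not move let the fingers close. It gives the time, the measured TCP pose, the force, the opening and the grip force at its end, in the units of the state.
- ctrl.get_obs(): the state, without advancing time (a new reading comes with each control period).
- optics.get_image(name): name is "scene" or "top"; returns the picture (420x560x3 uint8, red, green, blue); there is no depth.
- optics.camera_model(name): a dict with "fov_y" (degrees; the focal length in pixels is half the picture's height over the tangent of half this angle, whatever the lens; pixels are square), "cx", "cy" (the principal point, pixels), "k1" (the pictures are not rectified: a ray, as slopes to the right and down, at radius r is drawn at 1 + k1 r^2 times it, then the intrinsics apply), "view" (4x4, takes a point from world to camera coordinates). Camera axes: x right, y up, looking along -z (the intrinsics and any distortion apply to the point x, -y, -z); pixel columns grow to the right and rows downward; lengths in mm; the calibration is good to about 2 mm. A picture is of the moment at which its call begins. camera_model takes no time and is no camera call.
- ctrl.close_job(): hands the job in; it is judged then, once.
Trained networks look in the newest picture that a camera, given by its name, has taken for a name from the list of things; names that differ only in an ending like _2 or _b are one class to them, and where a whole thing is asked for, a point or a joint stands for the part that bears it (a point fixed in the world has none). Each returns a list of dicts, best first, with "conf" (0 to 1); they miss things now and then, are a little off and sometimes report something else, mostly with a low value. They report only what shows in the picture. A call takes as long as a camera call. They do not tell look-alikes from the thing itself.
- optics.masks_of(target, camera): "pixels" (420x560 bool, what is visible of it) and "extent" ([centre column, centre row, width, height] in pixels, round what is visible of it).
The state is a dict: "t": time; "qpos": joint angles; "qvel": joint speeds; "joint_torque": joint torques, N m; "ee_pos": TCP position; "orientation": TCP orientation; "ft_force": force on the tool from outside, world axes, zero at the start; "moment": the same for the moment, N m; "width": finger opening in mm; "grasp_force": force on a finger pad.
Only numpy, scipy, OpenCV 4.12 (cv2) and the standard library are available. Lean on these libraries where they do the work, as an engineer would, in place of code of your own. Each camera call takes 0.05 s, during which the arm holds its last target. There are 200 camera calls.

TASK

Lift the hand corer out of the yellow rinse tub, leaving the sample cups standing in it, and lay it on the green drip mat and let go. Then pick it up again by one side of its T-grip and lower it, held level, all the way down into its own steel holder, the empty trough with the black plate, T-grip outside the open front end, and only let go once it rests there. Leave the eye gouge lying in the other holder.

Things in the scene. Friction and masses are not known exactly. Their poses are not given: they have to be found in the camera images.
- corer: Hand corer, 192 mm long: light-grey tube (23 mm diameter) with a dark grey T-grip (crossbar). Origin: centre of its underside, lying; z up, y along the tube away from the crossbar, x along the crossbar. Tube axis 12 mm up, y -82 to +93 mm. Crossbar: 22 mm diameter, axis at y -85 mm, 11 mm up, x -48 to +48 mm. Mass centre near y -27 mm. In the tub no finger fits behind the crossbar: take the tube.
- corer_grip (a point): Middle of the corer's crossbar, on its axis. The tube joins here, so take the crossbar from above to one side of it (about 35 mm to the side), with the fingers closing along the tube's direction.
- rinse_tub: Yellow open tub, fixed to the table; outside 220 x 183 mm (x, y; 240 x 200 mm over the rim), 74 mm high, walls and floor 4 mm thick, inside 212 x 175 x 70 mm. Origin: centre of the underside; x along its length away from the robot, z up.
- red_cup: Sample cup with red cap standing in the far part of the tub on its +y side; 49 mm diameter, 55 mm high; origin: centre of its underside. Must stay standing.
- blue_cup: Sample cup with blue cap standing in the far part of the tub on its -y side; 49 mm diameter, 49 mm high; origin: centre of its underside. Must stay standing.
- drip_mat: Green ribbed mat fixed to the table, 240 x 130 x 6 mm (x, y, z). Origin: centre of the underside; x along its length; its upper face is at z = 6 mm.
- corer_holder: Steel trough along its x axis, fixed; black plate with white T at its back. Inside 33 mm wide, floor 20 mm above the table, walls 2.5 mm thick up to 60 mm, then (x -16 to +102 mm) lips flared to 70 mm high, 49 mm apart outside. Open front end at x -62 mm, closed back at x +104 mm, plate top 116 mm. No room for fingers beside the tube. Origin: on the table under the trough; x away from the robot.
- corer_slot (a point): Point on the floor of the corer's trough (20 mm above the holder's origin, axes as the holder's) where the corer's origin belongs: tube in the trough with its y along the holder's x, crossbar axis 85 mm in front of this point, outside the open end.
- gouge_holder: A second holder of the same shape and size, with a green plate, for the eye gouge, which lies in it. Leave alone.
- gouge: Eye gouge with green handle, 192 x 26 x 19 mm, lying in the green-plated holder; origin: centre of its underside. Leave alone.
Mind the look-alikes: they are no part of the job. Leave any pink look-alike of the blue_cup alone.

How it is judged:
By the outcome, as a careful person would: the job done as asked, in the order asked, and still so for the second after the job is handed in, with the robot touching nothing.
It also fails if it takes over 58 s, if anything falls off the work surface, if the arm or the gripper's body presses on something with over 40 N, if the wrist force passes 120 N, or if a joint passes its speed limit or range.

## Working session

There is one attempt and no reset: what is moved stays moved. The work goes in short steps, Python scripts to look and compute and a shell command to move; the robot and the scene stay as the last step left them, time stands still between calls to the robot, and variables do not carry over. Pictures are saved under pics/ and viewed, at most 10 in all, crops included, and the job is handed in when it is done.

```bash
ls; mkdir -p pics; cat > h.py <<'E'
import numpy as np, cv2
from workcell import ctrl, optics
from scipy.spatial.transform import Rotation as R
def cam(n):
    m=optics.camera_model(n); f=210/np.tan(np.radians(m["fov_y"])/2); return m,f
def proj(n,P):
    m,f=cam(n); V=np.array(m["view"]); P=np.atleast_2d(P)
    c=P@V[:3,:3].T+V[:3,3]; s=np.c_[c[:,0]/-c[:,2],-c[:,1]/-c[:,2]]
    s=s*(1+m["k1"]*(s**2).sum(1,keepdims=True)); return s*f+[m["cx"],m["cy"]]
def unproj(n,uv,z):
    m,f=cam(n); V=np.array(m["view"]); uv=np.atleast_2d(uv).astype(float)
    d=(uv-[m["cx"],m["cy"]])/f; s=d.copy()
    for _ in range(30): s=d/(1+m["k1"]*(s**2).sum(1,keepdims=True))
    r=np.c_[s[:,0],-s[:,1],-np.ones(len(s))]@V[:3,:3]
    o=-V[:3,:3].T@V[:3,3]; return o+r*((z-o[2])/r[:,2])[:,None]
def snap(n,fn,crop=None,sc=1):
    im=optics.get_image(n)[:,:,::-1]
    if crop: a,b,c,d=crop; im=im[b:d,a:c]
    cv2.imwrite("pics/"+fn,cv2.resize(im,None,fx=sc,fy=sc)); return im
E
python3 - <<'E'
from h import *
for n in("scene","top"):
    snap(n,n+"0.png",sc=1.4); m,f=cam(n); V=np.array(m["view"]); print(n,f,m["k1"],-V[:3,:3].T@V[:3,3])
    for t in("corer","rinse_tub","red_cup","blue_cup","drip_mat","corer_holder","gouge_holder","gouge"):
        for d in optics.masks_of(t,n)[:3]: print(t,round(d["conf"],2),np.round(d["extent"]),unproj(n,d["extent"][:2],0).round()[0,:2])
o=ctrl.get_obs();print(o["ee_pos"],o["orientation"],R.from_rotvec(o["orientation"]).as_matrix().round(3),o["ft_force"],o["t"])
E
```

```text
pics
scene 408.1387005914701 -0.11375931367829552 [746.40901129 756.59976316 859.32243262]
corer 0.73 [310. 283.  81.  36.] [501. 292.]
corer 0.65 [286. 305.  21.  22.] [576. 329.]
red_cup 0.69 [288. 303.  21.  16.] [570. 325.]
blue_cup 0.86 [273. 269.  23.  26.] [572. 223.]
blue_cup 0.66 [310. 285.  81.  35.] [501. 296.]
blue_cup 0.63 [288. 156.  14.  21.] [ 391. -164.]
drip_mat 0.76 [258. 208.  90.  56.] [548.  18.]
corer_holder 0.89 [228. 175.  62.  34.] [ 594. -141.]
corer_holder 0.45 [274. 268.  26.  17.] [569. 220.]
gouge_holder 0.97 [220. 146.  63.  33.] [ 584. -282.]
top 452.5854409041866 0.016464445283560104 [ 291.60556016   84.23329035 1095.2367452 ]
corer 0.66 [183. 222.  59.  85.] [512. 331.]
corer 0.5 [171. 191.  26.  24.] [587. 369.]
rinse_tub 0.94 [185. 216. 111. 116.] [526. 328.]
red_cup 0.75 [170. 190.  25.  27.] [591. 372.]
blue_cup 0.86 [378. 274.  22.  21.] [ 411. -151.]
blue_cup 0.76 [220. 195.  21.  22.] [585. 247.]
drip_mat 0.59 [311. 220.  66.  98.] [535.  14.]
corer_holder 0.89 [373. 191.  36.  84.] [ 620. -136.]
gouge_holder 0.78 [411. 198.  41.  82.] [ 607. -232.]
gouge 0.96 [409. 214.  11.  76.] [ 566. -228.]
[259.25052151 568.69423333 222.71545034] [6.66822906e-01 3.06999515e+00 7.46362495e-05] [[-0.91   0.415  0.   ]
 [ 0.415  0.91   0.   ]
 [-0.     0.    -1.   ]] [ 0.32191154  0.44632196 -0.39015614] 0.9
```

View pics/top0.png

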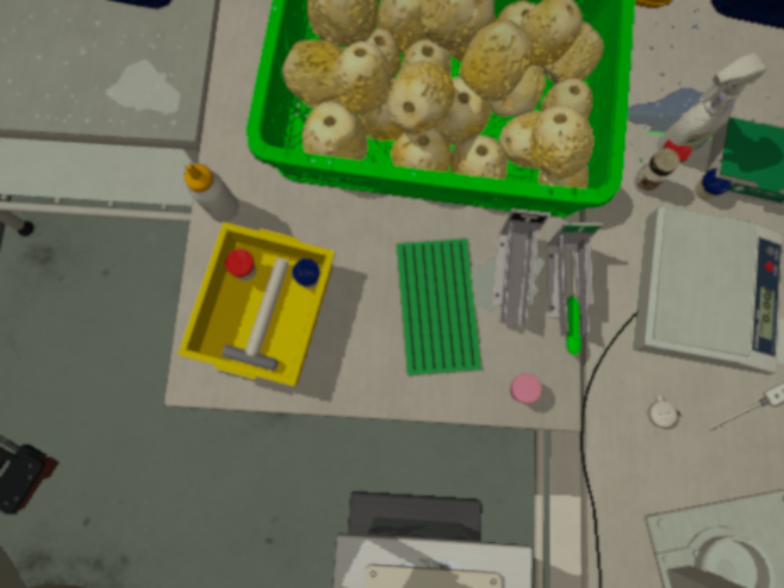

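View pics/scene0.png

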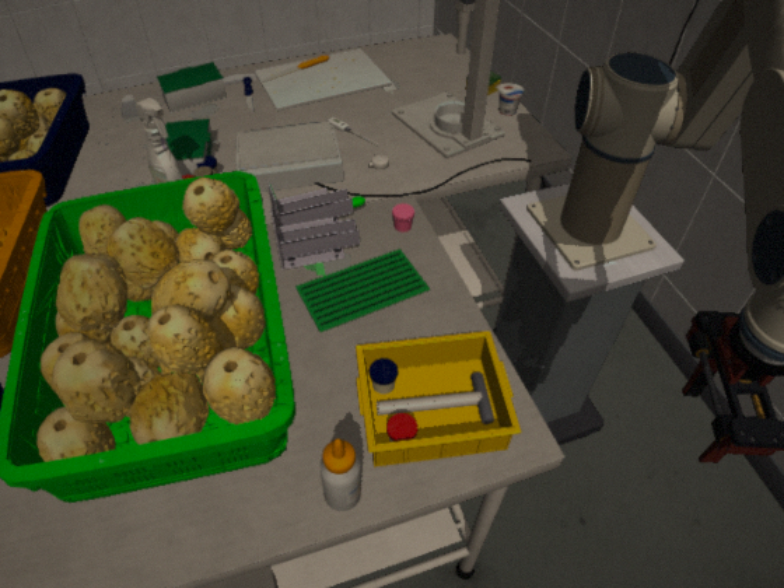

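```bash
python3 - <<'E'
from h import *
im=cv2.imread("pics/top0.png")
cv2.imwrite("pics/topc.png",np.hstack([cv2.resize(im[220:400,170:350],(400,400),interpolation=2),cv2.resize(im[190:370,470:650],(400,400),interpolation=2)]))
E
```

```text
(no output)
```

View pics/topc.png

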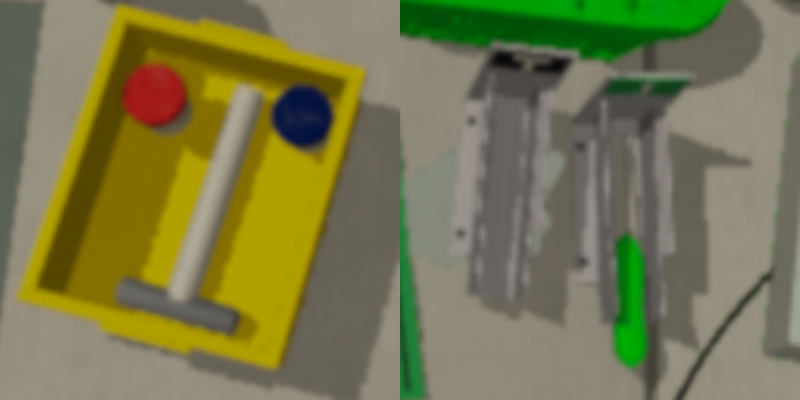

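The top view shows the corer in the tub: crossbar near 180,255 and tube running up to 200,188 in original pixels. The red cup is left and the blue cup right of the tube's far end. The black-plate holder is the left one (~370,190), the gouge lies in the green-plated one, and the pink look-alike is at 376,277. Next I fit poses.

```bash
cat >> h.py <<'E'
from scipy.optimize import minimize
def box(x0,x1,y0,y1,z0,z1): return np.array([[x,y,z] for x in(x0,x1) for y in(y0,y1) for z in(z0,z1)],float)
def cyl(p,q,r):
    p=np.array(p,float);q=np.array(q,float);a=(q-p)/np.linalg.norm(q-p);u=np.array([0,0,1.]);v=np.cross(a,u)
    t=np.linspace(0,2*np.pi,20); c=r*(np.cos(t)[:,None]*u+np.sin(t)[:,None]*v); return np.r_[p+c,q+c]
CORER=[cyl((0,-82,12),(0,93,12),11.5),cyl((-48,-85,11),(48,-85,11),11)]
def place(P,q,z): c,s=np.cos(q[2]),np.sin(q[2]); return np.c_[P[:,0]*c-P[:,1]*s+q[0],P[:,0]*s+P[:,1]*c+q[1],P[:,2]+z]
def render(n,parts,q,z,S=4):
    im=np.zeros((420*S,560*S),np.uint8)
    for P in parts: cv2.fillConvexPoly(im,cv2.convexHull(((proj(n,place(P,q,z))+.5)*S).astype(np.float32)).astype(np.int32),255)
    return cv2.resize(im,(560,420),interpolation=cv2.INTER_AREA)/255.
def fit(masks,parts,q0,z):
    def c(p):
        q=[p[0],p[1],p[2]/100]; e=0
        for n,m in masks.items():
            r=render(n,parts,q,z); e+=1-np.minimum(r,m).sum()/np.maximum(r,m).sum()
        return e
    x0=np.array([q0[0],q0[1],q0[2]*100]); r=minimize(c,x0,method="Nelder-Mead",options=dict(initial_simplex=x0+np.array([[0,0,0],[15,0,0],[0,15,0],[0,0,10]]),xatol=.1,fatol=1e-4))
    return [r.x[0],r.x[1],r.x[2]/100],r.fun
E
cat > m.py <<'E'
from h import *
M={}
for n in("top","scene"):
    optics.get_image(n)
    for t in("corer","rinse_tub","drip_mat"):
        d=optics.masks_of(t,n)
        if d: M[t,n]=d[0]["pixels"]; print(t,n,round(d[0]["conf"],2),np.round(d[0]["extent"]))
TUB=[box(-120,120,-100,100,64,74),box(-110,110,-91.5,91.5,0,74)]
MAT=[box(-120,120,-65,65,0,6)]
for t,p,q,z in(("corer",CORER,(512,331,-1.85),4),("rinse_tub",TUB,(520,325,-.27),0),("drip_mat",MAT,(535,14,.05),0)):
    for ns in(["top"],["scene"],["top","scene"]):
        if all((t,n) in M for n in ns):
            r=fit({n:M[t,n] for n in ns},p,q,z);print(t,ns,np.round(r[0],3),round(r[1],3))
# holder picks (crop px -> image px)
def pk(*c): return np.array(c)*.3214+[335.7,135.7]
print("plate top",unproj("top",pk((490,50),(578,60)),116).round(1))
print("front top",unproj("top",pk((470,295),(525,300)),60).round(1))
print("lips l/r",unproj("top",pk((460,230),(545,235)),70).round(1))
k=unproj("top",np.array([(148,290),(150,68)])*1.0,0)
print("cups",unproj("top",np.array([(153,95),(302,115)])*.3214+[121.4,157.1],55).round(1))
E
python3 m.py
```

```text
corer top 0.61 [185. 222.  55.  80.]
rinse_tub top 0.59 [185. 217. 111. 118.]
drip_mat top 0.72 [312. 219.  61.  98.]
corer scene 0.9 [308. 285.  81.  34.]
drip_mat scene 0.65 [259. 207.  89.  55.]
corer ['top'] [508.303 310.478  -1.787] 0.071
corer ['scene'] [512.421 309.275  -1.787] 0.108
corer ['top', 'scene'] [508.911 309.991  -1.787] 0.22
rinse_tub ['top'] [ 5.12618e+02  3.13690e+02 -1.98000e-01] 0.211
drip_mat ['top'] [5.41459e+02 1.16760e+01 1.39000e-01] 0.017
drip_mat ['scene'] [5.44342e+02 1.08140e+01 1.42000e-01] 0.033
drip_mat ['top', 'scene'] [5.42914e+02 1.16010e+01 1.35000e-01] 0.065
plate top [[ 696.1 -386.6  116. ]
 [ 692.3 -450.5  116. ]]
front top [[ 523.2 -390.5   60. ]
 [ 521.9 -431.2   60. ]]
lips l/r [[ 570.2 -380.4   70. ]
 [ 570.4 -443.5   70. ]]
cups [[581.2 356.9  55. ]
 [572.7 241.6  55. ]]
```

```bash
python3 - <<'E'
from h import *
def pk(*c): return (np.array(c)-[400,0])*.3214+[335.7,135.7]
print("plate top",unproj("top",pk((490,50),(578,60)),116).round(1))
print("front top",unproj("top",pk((470,295),(525,300)),60).round(1))
print("lips",unproj("top",pk((481,75),(558,85)),70).round(1))
im=optics.get_image("top");a=im[120:250,330:440,::-1]
b=optics.get_image("scene")[120:220,170:270,::-1]
cv2.imwrite("pics/hold.png",np.hstack([cv2.resize(a,(440,520),interpolation=2),cv2.resize(b,(350,520)[:1]+(350,),interpolation=2) if 0 else cv2.copyMakeBorder(cv2.resize(b,(350,350),interpolation=2),0,170,0,0,0)]))
c=unproj("top",[[0,0]],0)
E
```

```text
plate top [[ 677.7  -92.8  116. ]
 [ 674.  -157.6  116. ]]
front top [[ 504.2  -91.9   60. ]
 [ 503.  -133.1   60. ]]
lips [[ 675.   -94.6   70. ]
 [ 670.6 -153.8   70. ]]
```

View pics/hold.png

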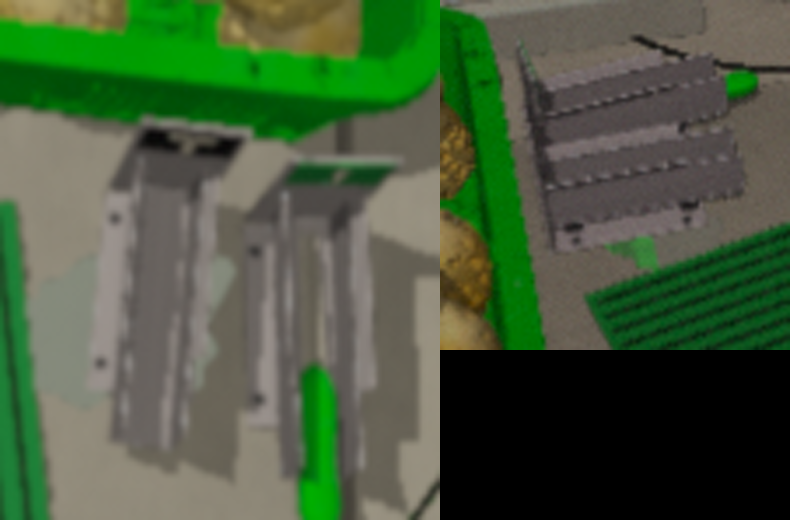

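The left trough's front opening spans about (112..182, 445) in the crop and its black plate top edge runs (140,120)–(252,133). I overlay a model to check that.

```bash
cat > ov.py <<'E'
from h import *
import sys
q=[float(v) for v in sys.argv[1:4]]; out=[]
L=[]
for s in(1,-1):
    L+=[[(-62,16.5*s,20),(104,16.5*s,20)],[(-62,19*s,60),(-16,19*s,60)],[(-16,24.5*s,70),(102,24.5*s,70)],[(-62,19*s,20),(-62,19*s,60)]]
L+=[[(104,-32,116),(104,32,116)],[(-62,-19,20),(-62,19,20)]]
for n,(x,y,w,h),S in(("top",(330,120,95,130),4.6),("scene",(190,130,90,65),4.6)):
    im=optics.get_image(n)[y:y+h,x:x+w,::-1]; im=cv2.resize(im,None,fx=S,fy=S,interpolation=2)
    for l in L:
        p=(proj(n,place(np.array(l,float),q,0))+.5-[x,y])*S
        cv2.line(im,*[tuple(int(v) for v in a) for a in p],(0,0,255) if l[0][1]>0 else (255,200,0),1)
    out.append(cv2.copyMakeBorder(im,0,600-im.shape[0]-1,0,0,0) if im.shape[0]<599 else im[:599])
im=np.hstack(out)[:, :800]; cv2.imwrite("pics/ov.png",im[:599]); print(im.shape)
E
python3 ov.py 567 -117 -.068
```

```text
(599, 800, 3)
```

View pics/ov.png

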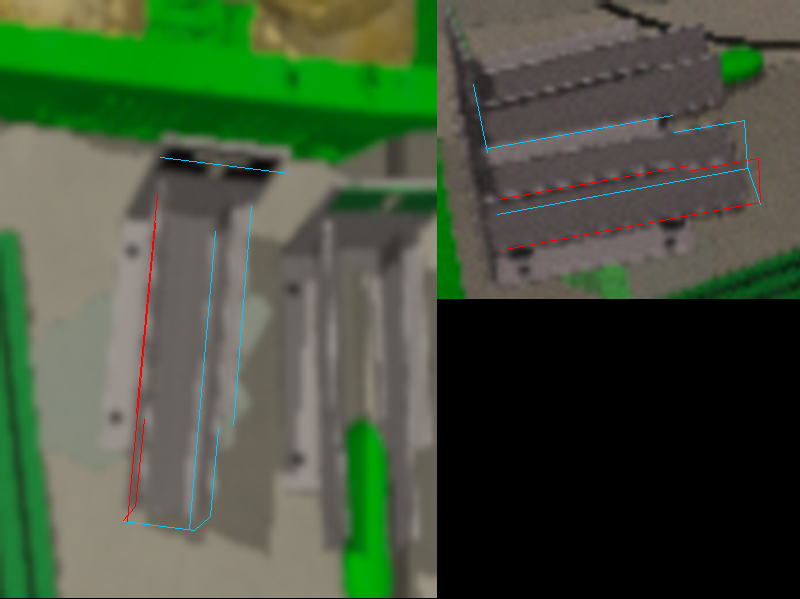

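The holder model lies within a few mm of the image. It is about (568,-117), yaw -0.07 rad. First I move above the corer (grip at corer y -25) and turn the tool.

```bash
python3 -m jog '[[-0.972,-0.427,0,0,0,0,0.75],[-0.972,-0.427,0,0,0,0,0.75],[-0.972,-0.427,0,0,0,0,0.75],[-0.972,-0.427,0,0,0,0,0.75],[-0.972,-0.427,0,0,0,0,0.75],[-0.972,-0.427,0,0,0,0,0.75],[-0.972,-0.427,0,0,0,0,0.75],[-0.972,-0.427,0,0,0,0,0.75],[0,0,0,0,0,-1,0.75],[0,0,0,0,0,-1,0.75],[0,0,0.9,0,0,0,0.75],[0,0,0.9,0,0,0,0.75],[0,0,0,0,0,0,0.75]]'; cat > st.py <<'E'
from h import *
import sys
o=ctrl.get_obs();Rm=R.from_rotvec(o["orientation"]).as_matrix()
print("t",round(o["t"],2),"pos",o["ee_pos"].round(1) if hasattr(o["ee_pos"],"round") else o["ee_pos"],"F",np.round(o["ft_force"],1),"w",round(o["width"],1),"g",round(o["grasp_force"],1) if np.isscalar(o["grasp_force"]) else o["grasp_force"])
print(Rm.round(3).tolist(),"yaw tool y",np.degrees(np.arctan2(Rm[1,1],Rm[0,1])).round(1),"tool x yaw",np.degrees(np.arctan2(Rm[1,0],Rm[0,0])).round(1))
if len(sys.argv)>3:
    d=np.array([float(v) for v in sys.argv[1:4]])-o["ee_pos"]; print("delta tool units",(Rm.T@d/40).round(3))
E
python3 st.py 485.6 315.4 8
```

```text
t: 2.8
ee_pos: [482.9, 313.5, 146.7]
orientation: [-0.342, -3.116, 0.008]
ft_force: [0.3, -0.4, -0.6]
width: 65.7
grasp_force: 0.0
t 2.8 pos [482.9 313.5 146.7] F [ 0.3 -0.4 -0.6] w 65.7 g 0.0
[[-0.976, 0.217, -0.007], [0.217, 0.976, -0.004], [0.006, -0.006, -1.0]] yaw tool y 77.5 tool x yaw 167.5
delta tool units [-0.076  0.081  3.466]
```

```bash
python3 -m jog '[[-0.04,0.04,0.7,0,0,0,0.75],[-0.04,0.04,0.7,0,0,0,0.75],[0,0,0.7,0,0,0,0.75],[0,0,0.6,0,0,0,0.75],[0,0,0.4,0,0,0,0.75],[0,0,0.32,0,0,0,0.75],[0,0,0,0,0,0,0.75]]'; python3 st.py 485.6 315.4 8; python3 -m jog '[[0,0,0,0,0,0,0.1],[0,0,0,0,0,0,0.1],[0,0,0,0,0,0,0.1],[0,0,0,0,0,0,0.1],[0,0,0,0,0,0,0.1],[0,0,0,0,0,0,0.1],[0,0,0,0,0,0,0.1]]'
```

```text
t: 3.5
ee_pos: [489.1, 317.6, 13.2]
orientation: [-0.342, -3.122, 0.001]
ft_force: [0.2, -0.5, -0.4]
width: 66.1
grasp_force: 0.0
t 3.5 pos [489.1 317.6  13.2] F [ 0.2 -0.5 -0.4] w 66.1 g 0.0
[[-0.976, 0.217, -0.001], [0.217, 0.976, -0.001], [0.001, -0.001, -1.0]] yaw tool y 77.5 tool x yaw 167.5
delta tool units [ 0.073 -0.072  0.13 ]
t: 4.2
ee_pos: [489.4, 317.6, 14.1]
orientation: [-0.342, -3.123, 0.0]
ft_force: [-0.2, -1.1, 3.9]
width: 22.0
grasp_force: 30.0
```

```bash
python3 -m jog '[[0,0,0,0,0,0,0.5],[0,0,0,0,0,0,0.5],[0,0,0,0,0,0,0.5],[0,0,0.1,0,0,0,0.5],[0,0,0.05,0,0,0,0.5],[0,0,0,0,0,0,0.5]]';python3 -m jog '[[0,0,0,0,0,0,0.1],[0,0,0,0,0,0,0.1],[0,0,0,0,0,0,0.1],[0,0,0,0,0,0,0.1],[0,0,0,0,0,0,0.1],[0,0,0,0,0,0,0.1]]'
```

```text
t: 4.8
ee_pos: [489.1, 317.6, 7.3]
orientation: [-0.342, -3.122, 0.001]
ft_force: [-0.1, 0.1, -0.3]
width: 43.9
grasp_force: 0.0
t: 5.4
ee_pos: [489.5, 317.8, 8.0]
orientation: [0.342, 3.123, 0.0]
ft_force: [0.2, -0.3, 0.6]
width: 22.0
grasp_force: 30.0
```

```bash
python3 -m jog '[[0,0,-0.2,0,0,0,0.1],[0,0,-0.4,0,0,0,0.1],[0,0,-0.6,0,0,0,0.1],[0,0,-0.8,0,0,0,0.1],[0,0,-0.8,0,0,0,0.1],[0,0,-0.8,0,0,0,0.1],[0,0,0,0,0,0,0.1]]'; python3 - <<'E'
from h import *
t=snap("top","l1.png"); s=snap("scene","l2.png")
cv2.imwrite("pics/lift.png",np.hstack([cv2.resize(t[120:300,100:250],(400,480)),cv2.resize(s[200:350,200:400],(400,300)) if 0 else cv2.resize(s[170:350,240:390],(400,480))]))
for n in("top","scene"):
    optics.get_image(n)
    for d in optics.masks_of("corer",n)[:1]:
        r=fit({n:d["pixels"]},CORER,(508,310,-1.787),145);print(n,d["conf"],np.round(r[0],3),r[1])
E
```

```text
t: 6.1
ee_pos: [492.0, 319.4, 157.5]
orientation: [0.341, 3.116, 0.009]
ft_force: [0.4, -0.2, -1.7]
width: 22.5
grasp_force: 30.0
top 0.82 [530.424 308.532  -1.778] 0.8138473503830342
scene 0.91 [508.485 310.055  -1.791] 0.4555480223358348
```

View pics/lift.png

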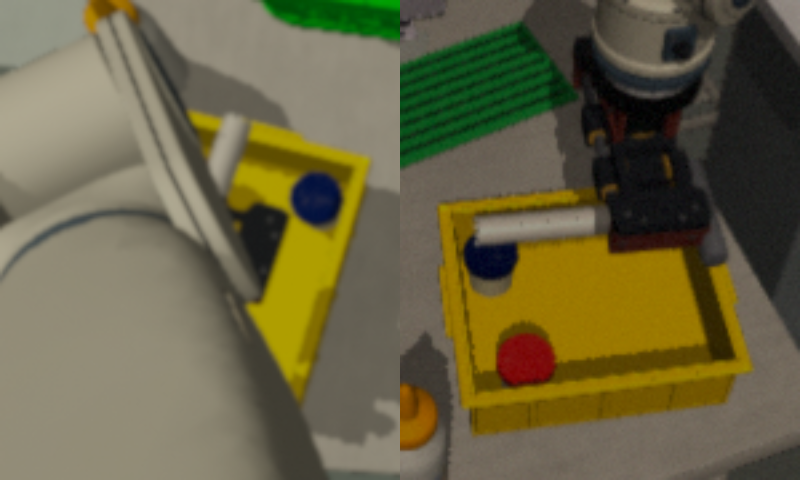

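Corer held level, both cups still standing (red near (525,360), blue (490,260) in the right crop). I carry it over the mat.

```bash
python3 -m jog '[[-0.3,-0.5,0,0,0,0,0.1],[-0.3,-0.92,0,0,0,0,0.1],[-0.3,-0.95,0,0,0,0,0.1],[-0.3,-0.95,0,0,0,0,0.1],[-0.3,-0.95,0,0,0,0,0.1],[-0.3,-0.95,0,0,0,0,0.1],[-0.3,-0.95,0,0,0,0,0.1],[-0.3,-0.7,0,0,0,0,0.1],[0,-0.5,0,0,0,-0.67,0.1],[0,0,0,0,0,-0.9,0.1],[0,0,0.5,0,0,-0.9,0.1],[0,0,0.7,0,0,-0.9,0.1],[0,0,0.7,0,0,0,0.1],[0,0,0,0,0,0,0.1],[0,0,0,0,0,0,0.1]]'; python3 st.py 521 8.5 10.5
```

```text
t: 7.9
ee_pos: [518.5, 9.2, 75.2]
orientation: [0.211, -3.132, -0.0]
ft_force: [1.2, -0.8, -1.8]
width: 22.3
grasp_force: 30.0
t 7.9 pos [518.5   9.2  75.2] F [ 1.2 -0.8 -1.8] w 22.3 g 30.0
[[-0.991, -0.134, -0.003], [-0.134, 0.991, 0.0], [0.003, 0.0, -1.0]] yaw tool y 97.7 tool x yaw -172.3
delta tool units [-0.063 -0.025  1.617]
```

```bash
python3 -m jog '[[-0.06,0,0.6,0,0,0,0.1],[0,0,0.5,0,0,0,0.1],[0,0,0.3,0,0,0,0.1],[0,0,0.1,0,0,0,0.1],[0,0,0.07,0,0,0,0.1],[0,0,0,0,0,0,0.1],[0,0,0,0,0,0,0.1]]'; python3 st.py 521 8.5 10.5
```

```text
t: 8.6
ee_pos: [522.2, 9.5, 13.8]
orientation: [-0.211, 3.133, -0.0]
ft_force: [-1.4, 0.9, -3.4]
width: 22.4
grasp_force: 30.0
t 8.6 pos [522.2   9.5  13.8] F [-1.4  0.9 -3.4] w 22.4 g 30.0
[[-0.991, -0.134, 0.001], [-0.134, 0.991, -0.0], [-0.001, -0.0, -1.0]] yaw tool y 97.7 tool x yaw -172.3
delta tool units [ 0.033 -0.02   0.082]
```

```bash
python3 -m jog '[[0,0,0.05,0,0,0,0.1],[0,0,0.03,0,0,0,0.1],[0,0,0,0,0,0,0.1],[0,0,0,0,0,0,0.1]]'
```

```text
t: 9.0
ee_pos: [521.7, 9.4, 10.0]
orientation: [-0.211, 3.134, -0.0]
ft_force: [0.2, -0.8, -2.3]
width: 22.4
grasp_force: 30.0
```

```bash
python3 -m jog '[[0,0,0.03,0,0,0,0.1],[0,0,0,0,0,0,0.1],[0,0,0,0,0,0,0.4],[0,0,0,0,0,0,0.5],[0,0,0,0,0,0,0.5],[0,0,0,0,0,0,0.5],[0,0,-0.4,0,0,0,0.5],[0,0,-0.7,0,0,0,0.5],[0,0,-0.9,0,0,0,0.7],[0,0,-0.9,0,0,0,0.7],[0,0.9,-0.5,0,0,0,0.7],[0,0.95,0,0,0,0,0.7],[0,0.95,0,0,0,0,0.7],[0,0.95,0,0,0,0,0.7],[0,0.95,0,0,0,0,0.7],[0,0.95,0,0,0,0,0.7],[0,0.95,0,0,0,0,0.7],[0,0,0,0,0,0,0.7]]'; python3 - <<'E'
from h import *
t=snap("top","l3.png"); 
for n in("top","scene"):
    optics.get_image(n)
    for d in optics.masks_of("corer",n)[:1]:
        r=fit({n:d["pixels"]},CORER,(542,11,-1.434),6);print(n,d["conf"],d["extent"],np.round(r[0],3),r[1])
s=snap("scene","l4.png")
cv2.imwrite("pics/mat.png",np.hstack([cv2.resize(t[120:300,170:320],(400,480)),cv2.resize(s[110:290,190:340],(400,480))]))
E
python3 st.py
```

```text
t: 10.8
ee_pos: [485.8, 274.8, 144.7]
orientation: [-0.217, 3.133, 0.002]
ft_force: [0.8, -0.6, -0.5]
width: 61.4
grasp_force: 0.0
top 0.57 [316.9, 214.8, 49.1, 79.9] [541.971  11.491  -1.436] 0.06878330438912872
scene 0.93 [260.1, 199.5, 66.4, 34.6] [546.079  12.781  -1.443] 0.12351797710062895
t 11.1 pos [486.3 269.9 144.6] F [ 0.2 -0.2  0.2] w 61.5 g 0.0
[[-0.991, -0.133, -0.0], [-0.133, 0.991, -0.0], [0.0, -0.0, -1.0]] yaw tool y 97.6 tool x yaw -172.4
```

View pics/mat.png

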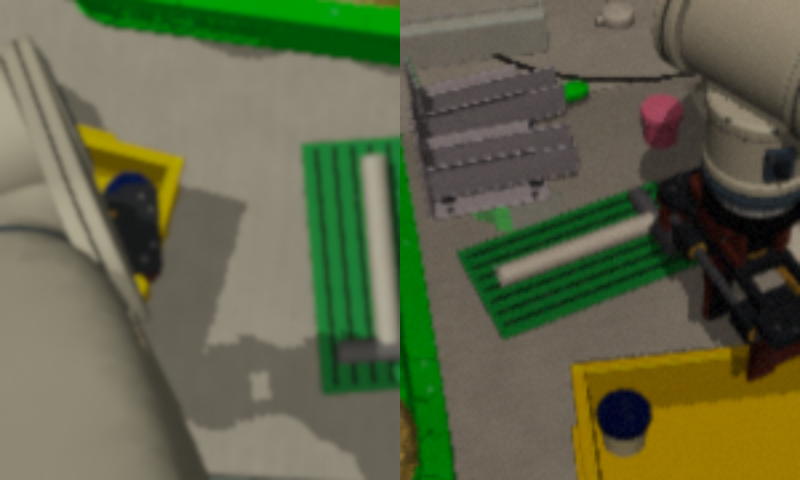

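Corer is on the mat, fully inside it. Now to the crossbar's +y side, turning the tool by 90°.

```bash
python3 -m jog '[[0.22,-0.7,0,0,0,0,0.6],[0.22,-0.85,0,0,0,0,0.6],[0.22,-0.85,0,0,0,0,0.6],[0.22,-0.85,0,0,0,0,0.6],[0.22,-0.85,0,0,0,0,0.6],[0.22,-0.85,0,0,0,0,0.6],[0.27,-0.75,0,0,0,0,0.6]]'; python3 -m jog '[[0,0,0,0,0,1,0.6],[0,0,0,0,0,1,0.6],[0,0,0,0,0,1,0.6],[0,0,0,0,0,1,0.6],[0,0,0,0,0,1,0.6],[0,0,0,0,0,1,0.6],[0,0,0,0,0,1,0.6],[0,0,0,0,0,1,0.6],[0,0,0,0,0,1,0.6],[0,0,0,0,0,1,0.6],[0,0,0,0,0,1,0.6],[0,0,0,0,0,1,0.6],[0,0,0,0,0,1,0.6],[0,0,0,0,0,1,0.6],[0,0,0,0,0,1,0.6],[0,0,0.8,0,0,0,0.6],[0,0,0.8,0,0,0,0.6],[0,0,0,0,0,0,0.6]]'; python3 st.py 453.6 35.3 8.5
```

```text
t: 11.8
ee_pos: [453.5, 34.2, 144.9]
orientation: [-0.208, 3.134, -0.0]
ft_force: [0.4, -1.0, 0.9]
width: 52.8
grasp_force: 0.0
t: 13.6
ee_pos: [451.0, 35.6, 78.1]
orientation: [-2.066, -2.361, 0.007]
ft_force: [-0.8, -0.3, 0.0]
width: 52.8
grasp_force: 0.0
t 13.6 pos [451.   35.6  78.1] F [-0.8 -0.3  0. ] w 52.8 g 0.0
[[-0.133, 0.991, -0.006], [0.991, 0.133, -0.0], [0.0, -0.006, -1.0]] yaw tool y 7.6 tool x yaw 97.6
delta tool units [-0.017  0.073  1.739]
```

```bash
python3 -m jog '[[0,0.06,0.6,0,0,0,0.6],[0,0,0.5,0,0,0,0.6],[0,0,0.4,0,0,0,0.6],[0,0,0.1,0,0,0,0.6],[0,0,0,0,0,0,0.6],[0,0,0,0,0,0,0.6]]'; python3 st.py 453.6 35.3 8.5
```

```text
t: 14.2
ee_pos: [456.9, 36.8, 17.8]
orientation: [2.067, 2.364, 0.002]
ft_force: [0.1, -0.3, 0.1]
width: 52.6
grasp_force: 0.0
t 14.2 pos [456.9  36.8  17.8] F [ 0.1 -0.3  0.1] w 52.6 g 0.0
[[-0.134, 0.991, 0.001], [0.991, 0.134, 0.0], [-0.0, 0.001, -1.0]] yaw tool y 7.7 tool x yaw 97.7
delta tool units [-0.025 -0.087  0.231]
```

```bash
python3 -m jog '[[0,-0.08,0.1,0,0,0,0.6],[0,0,0.08,0,0,0,0.6],[0,0,0.05,0,0,0,0.6],[0,0,0,0,0,0,0.6],[0,0,0,0,0,0,0.6]]'; python3 -m jog '[[0,0,0,0,0,0,0.1],[0,0,0,0,0,0,0.1],[0,0,0,0,0,0,0.1],[0,0,0,0,0,0,0.1],[0,0,0,0,0,0,0.1],[0,0,0,0,0,0,0.1],[0,0,0,0,0,0,0.1]]'
```

```text
t: 14.7
ee_pos: [453.0, 36.5, 7.4]
orientation: [-2.067, -2.366, 0.0]
ft_force: [0.7, 0.2, -1.0]
width: 52.6
grasp_force: 0.0
t: 15.4
ee_pos: [453.2, 36.5, 7.5]
orientation: [2.067, 2.366, 0.0]
ft_force: [-0.1, -0.2, 0.1]
width: 21.2
grasp_force: 30.0
```

```bash
python3 -m jog '[[0,0,-0.1,0,0,0,0.1],[0,0,-0.2,0,0,0,0.1],[0,0,-0.4,0,0,0,0.1],[0,0,-0.6,0,0,0,0.1],[0,0,-0.7,0,0,0,0.1],[0,0,-0.7,0,0,0,0.1],[0,0,-0.3,0,0,0,0.1],[0,0,0,0,0,0,0.1],[0,0,0,0,0,0,0.1]]'; python3 - <<'E'
from h import *
s=optics.get_image("scene")[:,:,::-1];t=optics.get_image("top")[:,:,::-1]
cv2.imwrite("pics/lift2.png",np.hstack([cv2.resize(t[150:290,260:400],(400,400)),cv2.resize(s[130:270,200:340],(400,400))]))
E
python3 st.py
```

```text
t: 16.3
ee_pos: [452.5, 36.5, 127.0]
orientation: [-2.067, -2.365, 0.001]
ft_force: [-0.4, -0.5, -2.9]
width: 21.5
grasp_force: 30.0
t 16.4 pos [452.   36.4 126.3] F [ 0.1  0.4 -1.7] w 21.0 g 30.0
[[-0.134, 0.991, -0.002], [0.991, 0.134, -0.0], [0.0, -0.002, -1.0]] yaw tool y 7.7 tool x yaw 97.7
```

View pics/lift2.png

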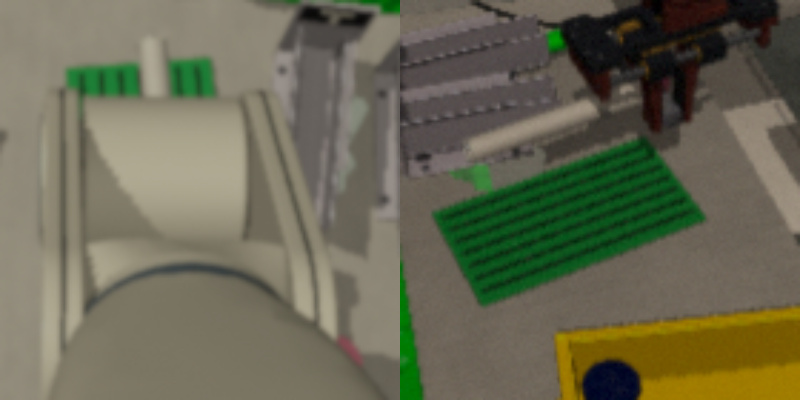

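The corer hangs with its tip at about top (313.5,164) and scene (224,182). I check its level numerically.

```bash
python3 - <<'E'
from h import *
a=.135; d=np.array([np.cos(a),np.sin(a),0]); x=np.array([np.sin(a),-np.cos(a),0])
bar=np.array([452.3,36.4,0])+35*x; bar[2]=126.3-7.5+6+11   # crossbar middle
print("bar",bar)
for p in(0,-3,-6,-10,5):
    c,s=np.cos(np.radians(p)),np.sin(np.radians(p))
    tip=bar+178*c*d+[0,0,178*s+1]
    print(p,proj("top",tip)[0].round(1),proj("scene",tip)[0].round(1),tip.round())
o=ctrl.get_obs();print(np.round(o["moment"],3))
E
```

```text
bar [457.01066089   1.71845341 135.8       ]
0 [312.9 163.9] [224.5 182.7] [633.  26. 137.]
-3 [312.6 165.4] [224.9 185.3] [633.  26. 127.]
-6 [312.3 167.1] [225.5 187.8] [632.  26. 118.]
-10 [311.9 169.5] [226.6 190.9] [631.  25. 106.]
5 [313.5 161.9] [224.1 178.2] [633.  26. 152.]
[-0.068  0.227 -0.031]
```

It is level within about 1°. I move it over its holder.

```bash
python3 -m jog '[[-0.3,0.05,0,0,0,0,0.1],[-0.5,0.08,0,0,0,0,0.1],[-0.6,0.1,0,0,0,0,0.1],[-0.6,0.1,0,0,0,0,0.1],[-0.5,0.08,0,0,0,0,0.1],[-0.37,0.045,0,0,0,0,0.1],[0,0,0,0,0,0.5,0.1],[0,0,0,0,0,0.5,0.1],[0,0,0,0,0,0.5,0.1],[0,0,0,0,0,0.44,0.1],[0,0,0.4,0,0,0,0.1],[0,0,0.4,0,0,0,0.1],[0,0,0,0,0,0,0.1],[0,0,0,0,0,0,0.1]]'; python3 st.py 485.7 -75 21.5; cat > ov2.py <<'E'
from h import *
import sys
q=[float(v) for v in sys.argv[1:4]]
o=ctrl.get_obs();Rm=R.from_rotvec(o["orientation"]).as_matrix();a=np.arctan2(Rm[1,1],Rm[0,1]);p=np.array(o["ee_pos"])
d=np.array([np.cos(a),np.sin(a),0]); x=np.array([np.sin(a),-np.cos(a),0])
C=p+36.3*x+85*d; print("corer",C[:2].round(1),a.round(3),"tip",(C+93*d)[:2].round(1), "z under",p[2]-1.5)
H=np.array([q[0],q[1]]);dh=np.array([np.cos(q[2]),np.sin(q[2])]);e=C[:2]-H; print("err along/left",e@dh,e@[-dh[1],dh[0]])
L=[]
for s in(1,-1): L+=[[(-62,16.5*s,20),(104,16.5*s,20)],[(-62,19*s,60),(-16,19*s,60)],[(-16,24.5*s,70),(102,24.5*s,70)]]
out=[]
for n,(X,Y,w,h),S in(("top",(330,120,85,120),4.7),("scene",(180,110,110,90),3.6)):
    im=optics.get_image(n)[Y:Y+h,X:X+w,::-1]; im=cv2.resize(im,None,fx=S,fy=S,interpolation=2)
    for l in L:
        pp=(proj(n,place(np.array(l,float),q,0))+.5-[X,Y])*S
        cv2.line(im,*[tuple(int(v) for v in b) for b in pp],(0,0,255) if l[0][1]>0 else (255,200,0),1)
    for s in(-11.5,11.5):
        pp=np.array([C-82*d+s*x,C+93*d+s*x]);pp[:,2]=p[2]-1.5+12
        pp=(proj(n,pp)+.5-[X,Y])*S; cv2.line(im,*[tuple(int(v) for v in b) for b in pp],(0,255,255),1)
    out.append(cv2.copyMakeBorder(im,0,600-im.shape[0],0,0,0))
cv2.imwrite("pics/"+sys.argv[4],np.hstack(out)[:600,:800])
E
python3 ov2.py 568 -117 -.068 ov2.png
```

```text
t: 17.8
ee_pos: [486.0, -75.0, 95.1]
orientation: [-2.296, -2.143, 0.001]
ft_force: [0.8, 0.1, -1.9]
width: 21.3
grasp_force: 30.0
t 17.8 pos [486.  -75.   95.1] F [ 0.8  0.1 -1.9] w 21.3 g 30.0
[[0.069, 0.998, -0.002], [0.998, -0.069, 0.0], [0.0, -0.002, -1.0]] yaw tool y -3.9 tool x yaw 86.1
delta tool units [-0.    -0.006  1.84 ]
corer [ 568.3 -117.1] -0.069 tip [ 661.1 -123.4] z under 93.58847032678055
err along/left 0.3466563780581733 -0.041938989105536284
```

View pics/ov2.png

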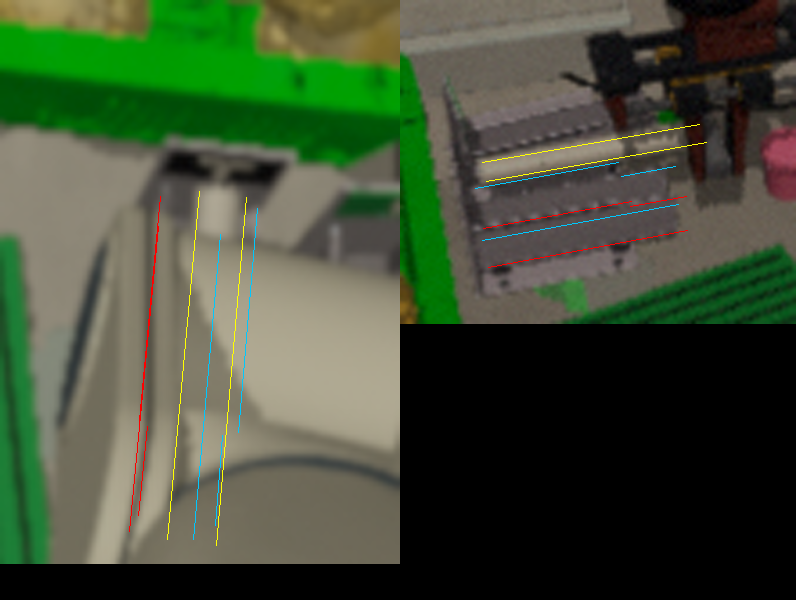

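Predicted tube lines match the picture to about 1 px, and the tube is centred over the trough. I lower it in stages with a force check.

```bash
python3 -m jog '[[0,0,0.3,0,0,0,0.1],[0,0,0.3,0,0,0,0.1],[0,0,0.15,0,0,0,0.1],[0,0,0,0,0,0,0.1],[0,0,0,0,0,0,0.1]]'; python3 -m jog '[[0,0,0.15,0,0,0,0.1],[0,0,0.15,0,0,0,0.1],[0,0,0,0,0,0,0.1],[0,0,0,0,0,0,0.1]]'; python3 st.py 485.7 -75 21.5
```

```text
t: 18.4
ee_pos: [486.2, -74.8, 65.1]
orientation: [-2.296, -2.144, 0.001]
ft_force: [0.0, -0.3, -1.7]
width: 21.1
grasp_force: 30.0
t: 18.8
ee_pos: [486.3, -74.8, 53.3]
orientation: [-2.296, -2.144, 0.0]
ft_force: [0.2, -0.1, -1.4]
width: 21.3
grasp_force: 30.0
t 18.8 pos [486.3 -74.8  53.3] F [ 0.2 -0.1 -1.4] w 21.3 g 30.0
[[0.069, 0.998, -0.0], [0.998, -0.069, 0.0], [0.0, -0.0, -1.0]] yaw tool y -3.9 tool x yaw 86.1
delta tool units [-0.006 -0.013  0.795]
```

```bash
python3 -m jog '[[0,0,0.25,0,0,0,0.1],[0,0,0.25,0,0,0,0.1],[0,0,0.15,0,0,0,0.1],[0,0,0,0,0,0,0.1],[0,0,0,0,0,0,0.1]]'; python3 -m jog '[[0,0,0.05,0,0,0,0.1],[0,0,0.05,0,0,0,0.1],[0,0,0,0,0,0,0.1],[0,0,0,0,0,0,0.1]]'; python3 st.py 485.7 -75 21.5
```

```text
t: 19.3
ee_pos: [486.2, -74.8, 27.1]
orientation: [-2.296, -2.144, 0.001]
ft_force: [-0.6, -0.4, -3.1]
width: 20.9
grasp_force: 30.0
t: 19.7
ee_pos: [486.5, -74.8, 23.5]
orientation: [2.296, 2.144, 0.0]
ft_force: [-0.2, -1.3, -1.7]
width: 21.0
grasp_force: 30.0
t 19.7 pos [486.5 -74.8  23.5] F [-0.2 -1.3 -1.7] w 21.0 g 30.0
[[0.069, 0.998, 0.0], [0.998, -0.069, -0.0], [-0.0, 0.0, -1.0]] yaw tool y -3.9 tool x yaw 86.1
delta tool units [-0.006 -0.019  0.051]
```

```bash
python3 -m jog '[[0,0,0.04,0,0,0,0.1],[0,0,0,0,0,0,0.1],[0,0,0,0,0,0,0.1]]'; python3 -m jog '[[0,0,0.03,0,0,0,0.1],[0,0,0,0,0,0,0.1],[0,0,0,0,0,0,0.1]]'; python3 st.py
```

```text
t: 20.0
ee_pos: [486.6, -74.9, 21.9]
orientation: [2.296, 2.144, 0.0]
ft_force: [0.0, -0.3, -2.4]
width: 21.1
grasp_force: 30.0
t: 20.3
ee_pos: [486.6, -74.7, 20.9]
orientation: [2.296, 2.144, 0.0]
ft_force: [-0.5, 2.1, 3.9]
width: 20.9
grasp_force: 30.0
t 20.3 pos [486.6 -74.7  20.9] F [-0.5  2.1  3.9] w 20.9 g 30.0
[[0.068, 0.998, 0.0], [0.998, -0.068, -0.0], [0.0, 0.0, -1.0]] yaw tool y -3.9 tool x yaw 86.1
```

Floor contact comes at the predicted height (Fz turns positive). I release and retreat.

```bash
python3 -m jog '[[0,0,0,0,0,0,0.3],[0,0,0,0,0,0,0.45],[0,0,0,0,0,0,0.45],[0,0,0,0,0,0,0.45],[0,0,0,0,0,0,0.45],[0,0,-0.2,0,0,0,0.45],[0,0,-0.4,0,0,0,0.45],[0,0,-0.7,0,0,0,0.45],[0,0,-0.9,0,0,0,0.45],[0,0,-0.9,0,0,0,0.45],[0.9,0,-0.5,0,0,0,0.45],[0.9,0,0,0,0,0,0.45],[0.9,0,0,0,0,0,0.45],[0.9,0,0,0,0,0,0.45],[0.9,0,0,0,0,0,0.45],[0.9,0,0,0,0,0,0.45],[0.9,0,0,0,0,0,0.45],[0.9,0,0,0,0,0,0.45],[0,0,0,0,0,0,0.45]]'; python3 - <<'E'
from h import *
t=optics.get_image("top")[:,:,::-1]; 
for d in optics.masks_of("corer","top")[:1]:
    r=fit({"top":d["pixels"]},CORER,(568,-117,-1.639),20);print(d["conf"],d["extent"],np.round(r[0],3),r[1])
s=optics.get_image("scene")[:,:,::-1]
cv2.imwrite("pics/end.png",np.hstack([cv2.resize(t[120:260,310:450],(400,400)),cv2.resize(s[110:360,180:430],(400,400))]))
E
```

```text
t: 22.2
ee_pos: [506.6, 216.0, 165.4]
orientation: [2.292, 2.148, 0.003]
ft_force: [0.3, -0.3, 0.6]
width: 39.9
grasp_force: 0.0
0.82 [364.6, 208.4, 46.0, 80.9] [ 566.733 -117.107   -1.638] 0.097504975294469
```

View pics/end.png

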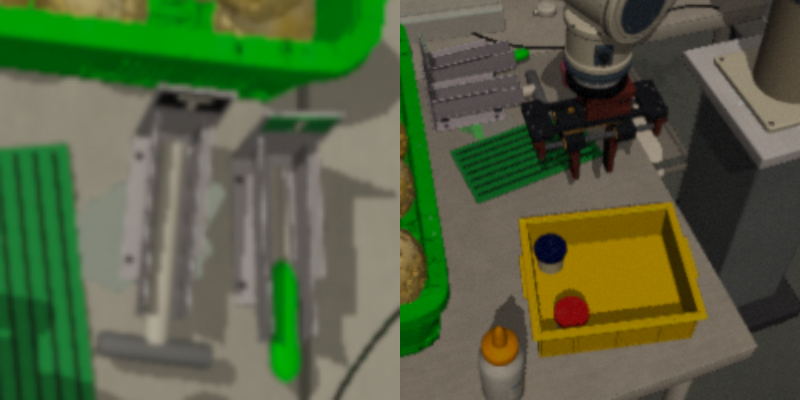

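The corer lies in the black-plate trough with its crossbar outside the front end (around (155,350) in the crop). The gouge is untouched and both cups are standing, so I hand in.

```bash
python3 -c "
from workcell import ctrl
print(ctrl.close_job())"
```

```text
the job is handed in; nothing more can be done
None
```

The job is handed in at about 22 s of the 58 s allowed: the corer went from the tub to the drip mat, was picked up again by one side of its T-grip, and now rests in its own holder with the T-grip outside the front; both cups are still standing and the gouge was left alone.

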